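# Load the rock lapping bench and couple its sample holders

### The arm

A 7-joint arm with a two-finger parallel gripper is mounted at the origin on a cart in front of the work surface, level with it; the furniture and walls round the work are solid. World frame = base frame: x ahead of the robot, y to its left, z up, the work surface at z = 0. Lengths are in m, angles in rad, forces in N, time in s.
With the tool pointing down it reaches from about 0.425 to 0.925 m from the base axis. Payload 6.8 kg.
Tool frame: the origin (TCP) lies at the very end of the fingers, on their centre line; the grasp point (between the pads) lies 19 mm behind it; z points along the fingers, y is the line along which they close (so a half turn about z gives the same grasp; the last joint's range is limited). The gripper opens to 85 mm and grips with 20 to 120 N. Pads are 22 mm wide; open, the fingers measure 114 mm over their backs; the gripper's body (76 mm by 85 mm) begins 54 mm behind the grasp point. The pads swing forward as they close: fully open they stand 13 mm farther back than shut.
Start: joints at [-1.249, 0.477, 0.022, 1.555, -0.011, 1.109, -0.083], TCP at [0.281, 0.614, 0.231] pointing down, gripper open.
Joint ranges: [-2.96, 2.96], [-0.34, 2.1], [-1.41, 1.46], [0.24, 2.44], [-1.37, 4.51], [0.17, 1.92], [-2.96, 2.96]. Speed limits (rad/s): [2.39, 2.39, 3.14, 3.14, 3.14, 3.14, 3.14].

### API

Orientations are given as a unit quaternion [w, x, y, z].
In Python, from station import bot gives the robot as it stands.
- The arm moves only by the tool nudge_tcp, called after "Call:" as name(argument=value, ...) on one line, values as JSON. Schema: {"type":"object","properties":{"segments":{"type":"object","properties":{"tx":{"type":"array","items":{"type":"number"},"minItems":1,"maxItems":20},"ty":{"type":"array","items":{"type":"number"},"minItems":1,"maxItems":20},"tz":{"type":"array","items":{"type":"number"},"minItems":1,"maxItems":20},"yaw":{"type":"array","items":{"type":"number"},"minItems":1,"maxItems":20},"finger_gap":{"type":"array","items":{"type":"number"},"minItems":1,"maxItems":20}},"additionalProperties":false,"required":["tx","ty","tz","yaw","finger_gap"]},"force":{"type":"number"},"only":{"type":"string"},"quiet":{"type":"boolean"},"lines":{"type":"string"}},"required":["segments"],"additionalProperties":false}. segments is an object with one list for each field, all of the same length, 1 to 20, a row being the entries at one place: tx, ty, tz (the shift in shares of the most that a row can go, 1 being 50 mm), yaw (a turn about the tool's z in rad), finger_gap (the opening from 0.0 (shut) to 1.0 (fully open)); each row shifts and turns the commanded pose from where the row before left it, along the tool's axes as they then stand; what a row does not reach is not made up. A row lasts 1/10 s, in which the tool goes at most 0.05 m and 0.15 rad, less where a joint would pass 70% of its speed; a pose out of reach is approached as far as the arm can. The fingers move at their own pace and stop on an object; force is the grip in N (left out, the last holds). Time passes only in rows, so rows that do not move let the fingers close. The tool returns the time, the measured TCP pose, the force, the opening and the grip force at its end. only (a regular expression) keeps the lines of the reply that match it, lines (a string "A,B") keeps lines A to B, and quiet returns only ok. Input that does not fit is refused with a message, and nothing moves.
- bot.get_obs(): the state, without advancing time (a new reading comes with each control period).
- bot.read_camera(name): name is "scene" or "top" or "wrist"; returns the picture (384x512x3 uint8, blue, green, red); there is no depth.
- bot.camera_info(name): a dict with "vertical_fov" (degrees; the focal length in pixels is half the picture's height over the tangent of half this angle, whatever the lens; pixels are square), "cx", "cy" (the principal point, pixels), "view" (4x4, takes a point from world to camera coordinates); the wrist camera has in their place "hand_eye" (4x4, takes a point from camera to tool coordinates, whose origin is the TCP and whose axes are the flange's). Camera axes: x right, y up, looking along -z (the intrinsics and any distortion apply to the point x, -y, -z); pixel columns grow to the right and rows downward; lengths in m; the calibration is good to about 2 mm. The wrist camera is an equidistant fisheye: a pixel r from the principal point sees the ray r / f radians off the axis. A picture is of the moment at which its call begins: read the wrist's pose just before it. camera_info takes no time and is no camera call.
- bot.hand_in(): hands the job in; it is judged then, once.
The state is a dict: "t": time; "q": joint angles; "joint_vel": joint speeds; "joint_torque": joint torques, N m; "eef_pos": TCP position; "tool_rot": TCP orientation; "contact_force": force on the tool from outside, world axes, zero at the start; "torque": the same for the moment, N m; "gripper_width": opening from 0.0 (shut) to 1.0 (fully open); "grasp_force": force on a finger pad.
Only numpy, scipy, OpenCV 4.12 (cv2) and the standard library are available. Lean on these libraries where they do the work, as an engineer would, in place of code of your own. Each camera call takes 0.05 s, during which the arm holds its last target. There are 200 camera calls.

### The job

Get the rock lapping bench ready for its next run: turn its isolator off, then set every sample holder in a lane of its own on the lap plate with its tab in that lane's yoke, and couple each with a clevis pin dropped through both ears and the eye until its collar sits on the upper ear. If there are only two holders, use the two outer lanes so that the crosshead pulls evenly; a spare pin stays in the pin rail. When all are coupled, turn the isolator back on, and leave the jars and the little cup where they stand.

Things in the scene. Friction and masses are not known exactly. Their poses are not given: they have to be found in the camera images.
- holder_1: Sample holder (2 or 3 alike). Origin: centre of underside, z up, x towards its tab. Rock slab 66x44x12 mm, on it a steel block 72x48 mm, z 12 to 34; on top a black fin to grip, 12 mm thick (y), x -20 to 28, z 34 to 62 mm. A flat tab 30 mm wide, z 20 to 30, runs from the block to x = 78 mm. About 0.45 kg. Stands loose, tab pointing away from the robot within 0.3 rad.
- holder_2: Sample holder, same as holder_1 but for its rock.
- holder_3: Sample holder, same as holder_1 but for its rock.
- eye_1 (a point): Centre of the vertical eye hole (18 mm dia, through the 10 mm thick tab) of holder_1: at x = 60, z = 25 mm in the holder's frame.
- eye_2 (a point): Centre of the vertical eye hole (18 mm dia, through the 10 mm thick tab) of holder_2: at x = 60, z = 25 mm in the holder's frame.
- eye_3 (a point): Centre of the vertical eye hole (18 mm dia, through the 10 mm thick tab) of holder_3: at x = 60, z = 25 mm in the holder's frame.
- pin_1: Steel clevis pin (3 alike). Origin on its axis at the collar's underside, z up along the axis. Shank 12 mm dia to 48 mm below the origin, the last 12 mm tapering to a 4 mm nose; collar 25 mm dia, 5 mm thick, above the origin; then a round grip knob 20 mm dia, z 5 to 37 mm. About 0.08 kg. Starts in the pin rail, nose down, collar on the rail's top.
- pin_2: Clevis pin, same as pin_1.
- pin_3: Clevis pin, same as pin_1.
- pin_rail (a point): Middle hole of the white pin rail on the bench's left wing, at the rail's top face, 55 mm above the table; axes as the bench. Three vertical through-holes of 14.5 mm at x = -32, 0 and 32 mm from this point; the rail is 100 mm long (x) and 36 mm wide.
- lap_bench: Fixed lapping bench, yaw within 0.07 rad. Origin on the table, x away from the robot. Flat iron lap plate, top at z = 30 mm, x -155 to -20 mm; white fences 6 mm high make three lanes 58 mm wide in the clear, centred at y = 66, 0, -66, each before its yoke (yokes within 8 mm of x = 0). Guide rods at the sides to z = 63 mm. A holder on the plate has its tab at mid-throat height.
- yoke_left (a point): Left (+y) yoke of the crosshead: point on its vertical pin axis at the upper ear's top, 71 mm above the table; z up, x the way the tab enters (away from the robot). Ears 36 mm wide, 8 mm thick, with 16 mm holes; tops 0 and 24 mm below the point, throat 16 mm high between. Ear fronts at x = -18, throat's back wall at x = 19 mm. Lanes are 66 mm apart. Rigid under hand forces.
- yoke_middle (a point): Middle yoke, same as yoke_left.
- yoke_right (a point): Right (-y) yoke, same as yoke_left.
- isolator (a joint): Rotary isolator handle on the box on the bench's left wing, behind the pin rail, vertical axis. 0 = ON (bar mark, handle along the bench's x, pointing away from the robot), 1.05 rad = OFF (ring mark); grows counter-clockwise seen from above. Hard stops at both ends; an over-centre spring (about 0.12 N m at the stops) snaps it to the nearer end. Starts ON.
- isolator_grip (a point): Point on the isolator handle's axis at grip height, 78 mm above the table; turns with it: x along the bar towards its pointer (white line), z up. Black bar 56 mm long (x, centred), 14 mm thick (y), from 20 mm below the point to 9 mm above it; below are a base disc, its top 20 mm below the point, and the box top, 26 mm below.
- mini_cup: Bystander: small clear cup, 42 mm dia, 31 mm high, on the drive housing behind the yokes (housing top 87 mm above the table); origin at its underside. Behind it all a big foam box overhangs, 240 to 460 mm above the table: its nearest edge is at x 0.61, y 0.22 m, its front recedes to x 0.75 at y -0.08. Keep the wrist clear: cross from holders to lanes nearer to the robot.
- jar_1: Bystander: sample jar with black lid, 42 mm dia, 62 mm high, at the back of the desk; origin at its underside.
- jar_2: Bystander: small sample jar with white lid, 34 mm dia, 50 mm high, at the right behind the bench; origin at its underside.

How it is judged:
By the outcome, as a careful person would: the job done as asked, in the order asked, and still so for the second after the job is handed in, with the robot touching nothing.
Of holder_1, holder_2, holder_3 only 2 to 3 are there at a start; the rules pass over those that are not, and their reading is None.
At some moment in a run one of holder_1, holder_2, holder_3 may be knocked a few centimetres aside while the robot is not near it.
It also fails if it takes over 210 s, if anything falls off the work surface, if the arm or the gripper's body presses on something with over 40 N, if the wrist force passes 120 N, or if a joint passes its speed limit or range.

## Working session

There is one attempt and no reset: what is moved stays moved. The work goes in short steps, Python scripts to look and compute and a tool call to move; the robot and the scene stay as the last step left them, time stands still between calls to the robot, and variables do not carry over. Pictures are saved under pics/ and viewed, at most 14 in all, crops included, and the job is handed in when it is done.

```bash
ls; mkdir -p pics
```

Run:
```python
from station import bot
import cv2,numpy as np
np.set_printoptions(precision=4,suppress=True)
o=bot.get_obs();print(o)
for n in("scene","top","wrist"):
    im=bot.read_camera(n);cv2.imwrite(f"pics/{n}0.png",im);print(n,bot.camera_info(n))
a=[cv2.resize(cv2.imread(f"pics/{n}0.png"),(800,600),interpolation=cv2.INTER_CUBIC) for n in("scene","top")]
cv2.imwrite("pics/s0.png",a[0]);cv2.imwrite("pics/t0.png",a[1])
```

```text
pics
station.py
{'t': 0.0, 'q': array([-1.2491,  0.4778,  0.0223,  1.5565, -0.0115,  1.1093, -0.0831]), 'joint_vel': array([-0.0026, -0.0025, -0.0027, -0.0014, -0.0017, -0.002 , -0.0005]), 'joint_torque': array([ -0.0004, -59.6451,   1.6078, -28.1189,   0.0124,   0.0094,
        -0.    ]), 'eef_pos': array([0.281 , 0.6131, 0.2303]), 'tool_rot': array([-0.0001,  0.2132,  0.977 , -0.0009]), 'contact_force': array([-0.183 ,  1.1143,  1.147 ]), 'torque': array([ 0.0201, -0.0032,  0.0073]), 'grasp_force': 0.0, 'gripper_width': 1.0008234181612794}
scene {'vertical_fov': 43.83360628037606, 'cx': 253.2083961480822, 'cy': 182.382364883136, 'view': array([[ 0.5778, -0.8161,  0.0081, -0.2048],
       [ 0.6119,  0.4397,  0.6575, -0.4817],
       [-0.5402, -0.3749,  0.7534, -0.8796],
       [ 0.    ,  0.    ,  0.    ,  1.    ]])}
top {'vertical_fov': 57.9545838330268, 'cx': 259.9234782870593, 'cy': 197.1584321122345, 'view': array([[ 0.0267, -0.9994, -0.0208,  0.14  ],
       [ 0.996 ,  0.0249,  0.0854, -0.5549],
       [-0.0849, -0.023 ,  0.9961, -0.8714],
       [ 0.    ,  0.    ,  0.    ,  1.    ]])}
wrist {'vertical_fov': 65.70646984690485, 'cx': 251.4584745116235, 'cy': 192.05605194173867, 'hand_eye': array([[-0.0013,  0.9545,  0.2981,  0.0759],
       [ 1.    ,  0.0015, -0.0003, -0.0006],
       [-0.0007,  0.2981, -0.9545, -0.1424],
       [ 0.    ,  0.    ,  0.    ,  1.    ]])}
```
View pics/s0.png

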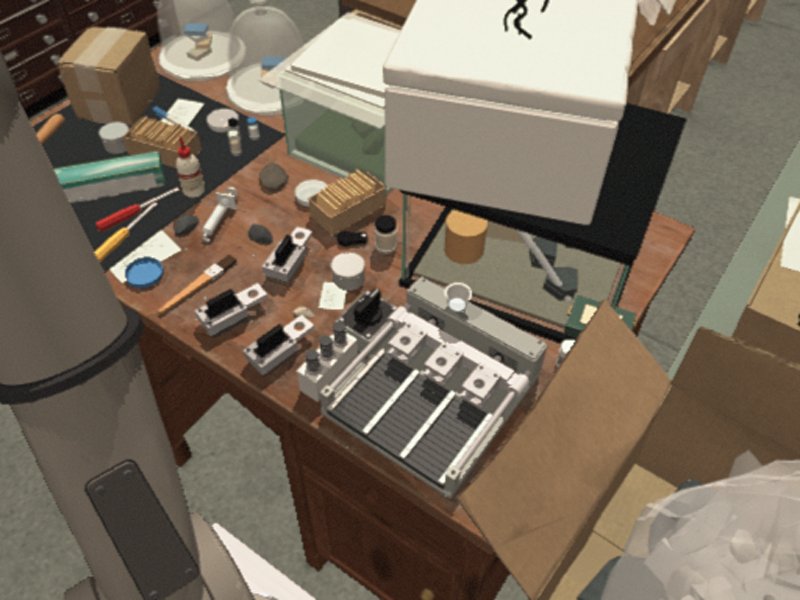

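View pics/t0.png

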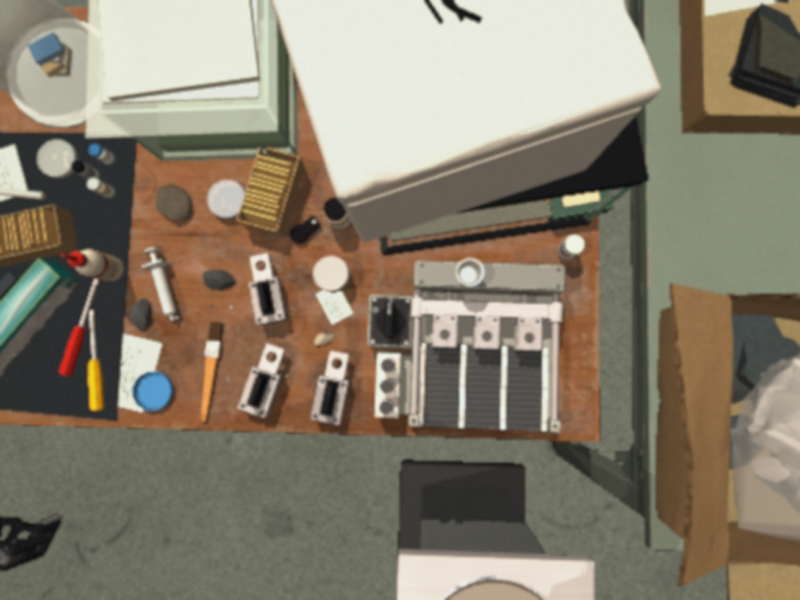

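The top view shows three holders: at (264,290), (262,382) and (330,388). The pin rail is at (388,385), the isolator at (388,320) and the yokes at (444/486/528,332). I'll take a magnified crop to pick points.

Create h.py:
```python
import numpy as np,cv2
from station import bot
from scipy.spatial.transform import Rotation as R
np.set_printoptions(precision=4,suppress=True)
def K(n):
    c=bot.camera_info(n);f=192/np.tan(np.radians(c["vertical_fov"]/2));return c,f
def proj(n,P):
    c,f=K(n);p=np.atleast_2d(P)@c["view"][:3,:3].T+c["view"][:3,3]
    return np.c_[c["cx"]+f*p[:,0]/-p[:,2],c["cy"]-f*p[:,1]/-p[:,2]]
def onplane(n,uv,z):
    c,f=K(n);uv=np.atleast_2d(uv).astype(float)
    d=np.c_[(uv[:,0]-c["cx"])/f,-(uv[:,1]-c["cy"])/f,-np.ones(len(uv))]
    Rm,t=c["view"][:3,:3],c["view"][:3,3];o=-Rm.T@t;d=d@Rm
    return o+d*((z-o[2])/d[:,2])[:,None]
def pose():
    o=bot.get_obs();w,x,y,z=o["tool_rot"];return o["eef_pos"],R.from_quat([x,y,z,w]).as_matrix()
def wplane(uv,z,p,Rm):
    c,f=K("wrist");uv=np.atleast_2d(uv).astype(float)
    a=np.c_[uv[:,0]-c["cx"],uv[:,1]-c["cy"]];r=np.hypot(*a.T)+1e-9;th=r/f
    d=np.c_[a[:,0]/r*np.sin(th),-a[:,1]/r*np.sin(th),-np.cos(th)]
    H=c["hand_eye"];d=d@H[:3,:3].T@Rm.T;o=p+Rm@H[:3,3]
    return o+d*((z-o[2])/d[:,2])[:,None]
def wproj(P,p,Rm):
    c,f=K("wrist");H=c["hand_eye"];q=((np.atleast_2d(P)-p)@Rm-H[:3,3])@H[:3,:3]
    r=np.hypot(q[:,0],q[:,1])+1e-12;th=np.arctan2(r,-q[:,2])
    return np.c_[c["cx"]+f*th*q[:,0]/r,c["cy"]-f*th*q[:,1]/r]
def crop(im,x0,y0,w,h,s,name):
    cv2.imwrite(name,cv2.resize(im[y0:y0+h,x0:x0+w],None,fx=s,fy=s,interpolation=cv2.INTER_CUBIC))
```

Run:
```python
from h import *
im=cv2.imread("pics/top0.png");crop(im,150,155,220,125,3.6,"pics/tc.png")
```

```text
(no output)
```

View pics/tc.png

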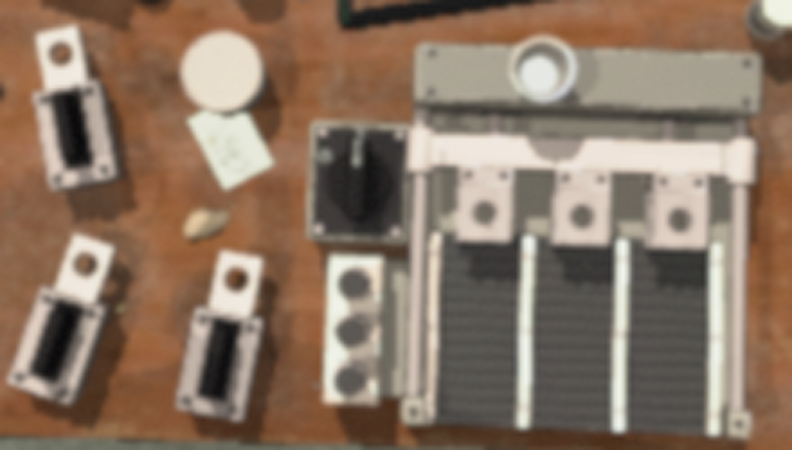

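Run:
```python
from h import *
def g(l,z): return onplane("top",np.array(l,float)/3.6+[150,155],z)
for n,e,c in(("A",(62,52),[(35,90),(105,80),(120,180),(50,190)]),("B",(86,263),[(45,285),(107,305),(68,403),(10,385)]),("C",(236,280),[(190,308),(263,315),(245,420),(178,412)])):
    E=g([e],.030)[0];b=g(c,.034).mean(0);d=E-b;print(n,E,b,np.hypot(*d[:2]),np.arctan2(d[1],d[0]))
print("yoke",g([(486,211),(582,215),(679,219)],.071))
print("pins",g([(355,283),(352,330),(351,380)],.092))
print("iso",g([(357,127),(357,182),(355,218)],.087))
print("rods front posts",g([(415,412),(739,425)],.05))
```

```text
A [0.6171 0.3975 0.03  ] [0.5569 0.3822 0.034 ] 0.06216394544597381 0.24870685121569644
B [0.4657 0.3728 0.03  ] [0.408  0.3891 0.034 ] 0.05992247641606923 -0.27687050159824594
C [0.4565 0.2651 0.03  ] [0.3978 0.2743 0.034 ] 0.059379264543417604 -0.1553790730338749
yoke [[ 0.5085  0.091   0.071 ]
 [ 0.5074  0.0261  0.071 ]
 [ 0.5064 -0.0393  0.071 ]]
pins [[0.458  0.1772 0.092 ]
 [0.4272 0.1783 0.092 ]
 [0.3947 0.178  0.092 ]]
iso [[0.5619 0.1792 0.087 ]
 [0.525  0.1782 0.087 ]
 [0.5009 0.1788 0.087 ]]
rods front posts [[ 0.3702  0.1357  0.05  ]
 [ 0.368  -0.0853  0.05  ]]
```

Localised roughly. Next: align the tool with the world axes, then hover over the bench for a wrist look.

The manual's scale: shifts go in shares of 50 mm. Converting my numbers, -0.045 m is -0.9, -0.013 m is -0.26.

Call:
nudge_tcp(segments={"tx":[0,0,0,-0.24,-0.24,-0.24,-0.24,-0.24,-0.26,-0.26,-0.26,-0.26,-0.26,-0.26,0,0],"ty":[0,0,0,-0.9,-0.9,-0.9,-0.9,-0.9,-0.9,-0.9,-0.9,-0.9,-0.9,-0.9,0,0],"tz":[0,0,0,-0.04,-0.04,-0.04,-0.04,-0.04,-0.04,-0.04,-0.04,-0.04,-0.04,0,0,0],"yaw":[-0.143,-0.143,-0.143,0,0,0,0,0,0,0,0,0,0,0,0,0],"finger_gap":[0.5,0.5,0.5,0.5,0.5,0.5,0.5,0.5,0.5,0.5,0.5,0.5,0.5,0.5,0.5,0.5]})

```text
t: 1.75
eef_pos: [0.4189, 0.1178, 0.2513]
tool_rot: [-0.0, 0.002, 1.0, 0.0]
contact_force: [0.3, 0.5, 0.3]
gripper_width: 0.5
grasp_force: 0.0
```

Run:
```python
from h import *
p,Rm=pose();im=bot.read_camera("wrist");cv2.imwrite("pics/w1.png",im);np.savez("w1.npz",p=p,R=Rm);print(p,Rm,bot.get_obs()["q"])
crop(im,0,0,512,384,1.5625,"pics/w1b.png")
```

```text
[0.4189 0.1178 0.2513] [[-1.      0.0036 -0.0001]
 [ 0.0036  1.      0.0004]
 [ 0.0001  0.0004 -1.    ]] [-0.6021  0.0464  0.1892  2.0834 -0.0108  1.0125  1.1626]
```

View pics/w1b.png

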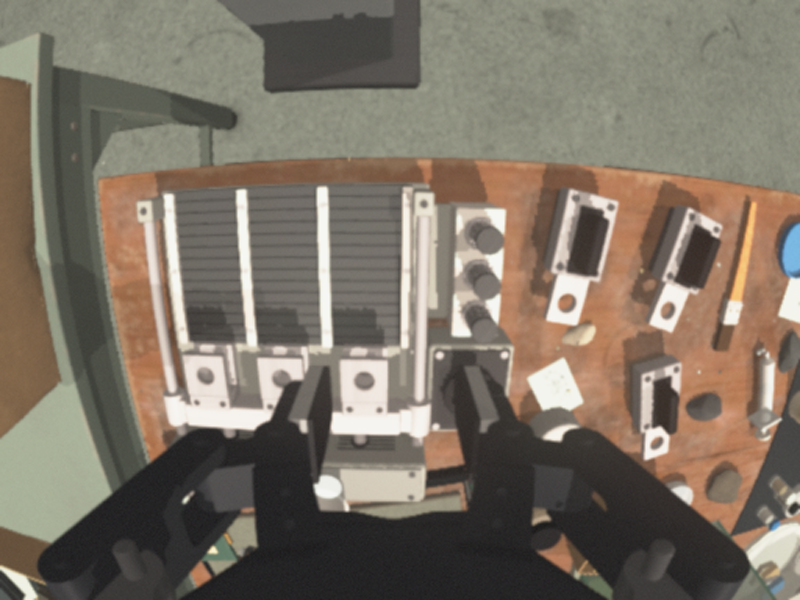

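The wrist view shows the yoke holes at (364,380), (281,378) and (205,376). Pin tops are near (489,237), (487,282) and (485,323), and the holder eyes at (567,302), (668,310) and (656,443). I'll compare these with the top camera.

Run:
```python
from h import *
d=np.load("w1.npz");p,Rm=d["p"],d["R"]
g=lambda l,z: wplane(np.array(l,float)/1.5625,z,p,Rm)[:,:2]
print("yoke",g([(364,380),(281,378),(205,376)],.071))
print("pins",g([(489,237),(487,282),(485,323)],.092))
print("eyes",g([(656,443),(668,310),(567,302)],.03))
print("fence mid-left",g([(323,190),(327,343)],.036),"mid-right",g([(243,193),(251,345)],.036))
print("rail",g([(454,206),(505,209),(500,336),(453,334)],.055))
im=cv2.imread("pics/w1.png")
crop(im,100,100,240,180,3.3,"pics/w1c.png")
```

```text
yoke [[ 0.5086  0.0943]
 [ 0.5077  0.0282]
 [ 0.5081 -0.0377]]
pins [[0.3933 0.1813]
 [0.4244 0.1814]
 [0.4541 0.1816]]
eyes [[0.6191 0.3998]
 [0.4674 0.3755]
 [0.4588 0.2672]]
fence mid-left [[0.3654 0.0637]
 [0.4919 0.0616]] mid-right [[ 0.3651 -0.0011]
 [ 0.4944 -0.0055]]
rail [[0.3766 0.1622]
 [0.3781 0.2007]
 [0.479  0.2025]
 [0.4768 0.1643]]
```

View pics/w1c.png

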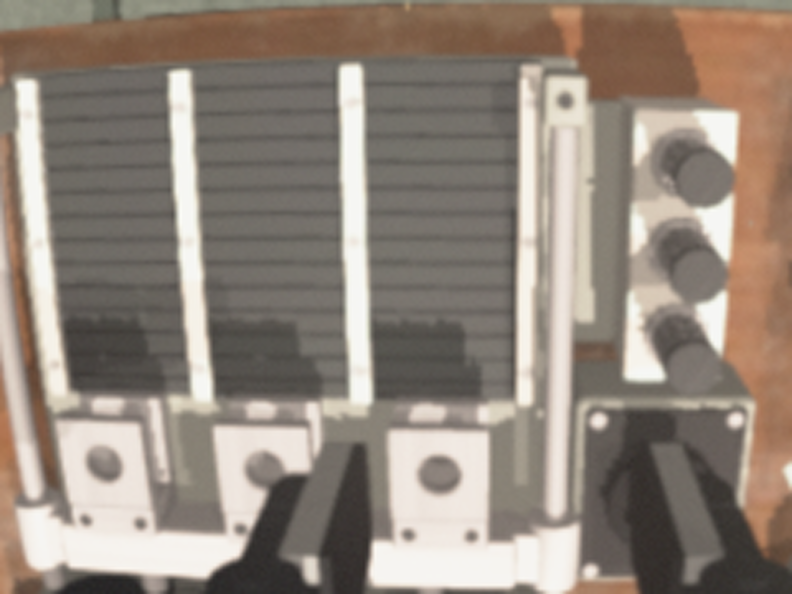

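Call:
nudge_tcp(segments={"tx":[-0.72,-0.72,-0.7,0,0,0,0],"ty":[0.42,0.42,0.42,0,0,0,0],"tz":[0.4,0.8,1,0.7,0.7,0,0],"yaw":[0,0,0,0,0,0,0],"finger_gap":[0.5,0.5,0.5,0.5,0.5,0.5,0.5]}, force=30)

```text
t: 2.5
eef_pos: [0.5126, 0.1752, 0.088]
tool_rot: [-0.001, -0.001, 1.0, -0.0]
contact_force: [0.7, 0.5, 0.4]
gripper_width: 0.499
grasp_force: 0.0
```

Run:
```python
from h import *
p,Rm=pose();im=bot.read_camera("wrist");cv2.imwrite("pics/w2.png",im);np.savez("w2.npz",p=p,R=Rm);print(p)
crop(im,100,100,312,234,2.5,"pics/w2b.png")
```

```text
[0.5126 0.1752 0.088 ]
```

View pics/w2b.png

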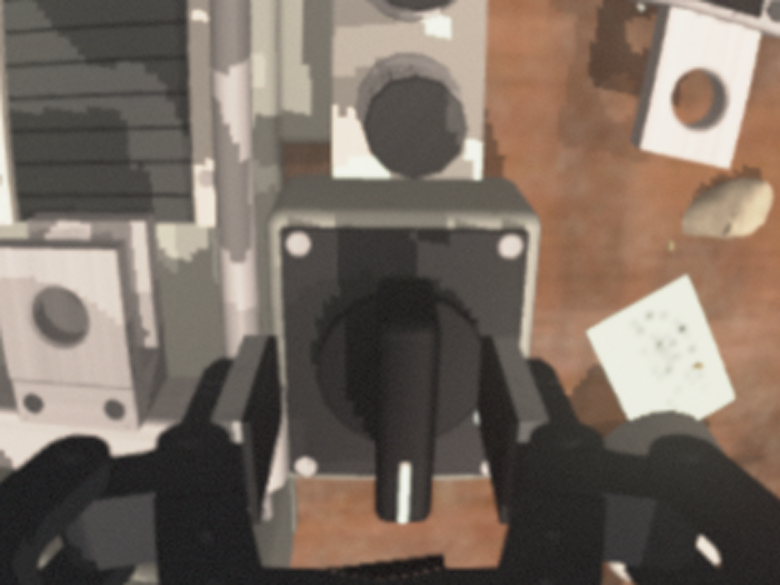

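The wrist view is close now: bar from (408,325) to (403,520), rear pin top at (415,125), left yoke hole at (62,317), eye at (698,98).

Run:
```python
from h import *
d=np.load("w2.npz");p,Rm=d["p"],d["R"]
g=lambda l,z: wplane(np.array(l,float)/2.5+100,z,p,Rm)[:,:2]
print("bar",g([(408,322),(403,520)],.087),g([(408,322),(403,520)],.087).mean(0),"pin",g([(415,125)],.092),"yokeL",g([(62,317)],.071),"eyeC",g([(698,98)],.03))
print("box screws",g([(298,244),(511,246),(306,466)],.052))
print(pose())
```

```text
bar [[0.5016 0.1808]
 [0.5554 0.1805]] [0.5285 0.1806] pin [[0.4589 0.1814]] yokeL [[0.509  0.0953]] eyeC [[0.4592 0.2664]]
box screws [[0.4958 0.1541]
 [0.4964 0.2084]
 [0.564  0.1534]]
(array([0.5136, 0.1752, 0.0891]), array([[-1.    , -0.0006,  0.0011],
       [-0.0006,  1.    ,  0.001 ],
       [-0.0011,  0.001 , -1.    ]]))
```

Converted, -0.0145 m is -0.29, 0.0055 m is 0.11.

Call:
nudge_tcp(segments={"tx":[-0.29,0,0,0,0,0,0],"ty":[0.11,0,0,0,0,0,0],"tz":[0.2,0.24,0,0,0,0,0],"yaw":[0,0,0,0,0,0,0],"finger_gap":[0.5,0.5,0.5,0.1,0.1,0.1,0.1]}, force=30)

```text
t: 3.25
eef_pos: [0.5275, 0.1811, 0.0669]
tool_rot: [0.0, -0.0, 1.0, 0.001]
contact_force: [-2.6, 5.2, 5.1]
gripper_width: 0.155
grasp_force: 33.2
```

Call:
nudge_tcp(segments={"tx":[0,0,0,0,0,0,0,0,0],"ty":[0,0,0,0,0,0,0,0,0],"tz":[0,0,0,0,0,0,0,0,0],"yaw":[-0.15,-0.15,-0.15,-0.15,-0.15,-0.15,-0.13,0,0],"finger_gap":[0.1,0.1,0.1,0.1,0.1,0.1,0.1,0.1,0.1]}, force=30)

```text
t: 4.15
eef_pos: [0.5286, 0.1792, 0.0669]
tool_rot: [0.001, -0.49, 0.871, -0.0]
contact_force: [0.2, 0.7, 6.3]
gripper_width: 0.154
grasp_force: 33.4
```

```bash
python3 -c "
from h import *
p,Rm=pose();o=bot.get_obs();print(p,np.arctan2(Rm[1,1],Rm[0,1])-np.pi/2,o['contact_force'],o['torque'],o['q'])"
```

```text
[0.5286 0.1792 0.0669] 1.0251680107865644 [0.2016 0.7342 6.2684] [ 0.0167 -0.0323  0.1381] [-0.3541  0.5009 -0.1076  1.9628  0.0827  0.6801  2.0831]
```

Converted, 0.03 m is 0.6, -0.04 m is -0.8.

Call:
nudge_tcp(segments={"tx":[0,0,0,0,0,0,0,0,0,0,0,0.8,0.8,0.8,0],"ty":[0,0,0,0,0,0,0,0,0,0,0,0.6,0.6,0.6,0],"tz":[0,0,-0.8,-0.8,-0.4,0,0,0,0,0,0,0,0,0,0],"yaw":[0,0,0,0,0.146,0.147,0.146,0.147,0.146,0.147,0.146,0,0,0,0],"finger_gap":[0.5,0.5,0.5,0.5,0.5,0.5,0.5,0.5,0.5,0.5,0.5,0.5,0.5,0.5,0.5]}, force=30)

```text
t: 5.65
eef_pos: [0.4014, 0.273, 0.1655]
tool_rot: [-0.002, -0.006, 1.0, 0.0]
contact_force: [0.7, -0.3, -0.3]
gripper_width: 0.503
grasp_force: 0.0
```

Run:
```python
from h import *
p,Rm=pose();im=bot.read_camera("wrist");cv2.imwrite("pics/w3.png",im);np.savez("w3.npz",p=p,R=Rm);print(p,Rm)
crop(im,0,0,512,384,1.5625,"pics/w3b.png")
t=bot.read_camera("top");cv2.imwrite("pics/t3.png",t)
a=cv2.resize(cv2.imread("pics/w3.png")[0:384,90:512],None,fx=1.42,fy=1.42,interpolation=cv2.INTER_CUBIC)
b=cv2.resize(t[180:230,225:270],None,fx=4.4,fy=4.4,interpolation=cv2.INTER_CUBIC)
c=np.zeros((max(a.shape[0],b.shape[0]),a.shape[1]+b.shape[1],3),np.uint8);c[:a.shape[0],:a.shape[1]]=a;c[:b.shape[0],a.shape[1]:]=b
cv2.imwrite("pics/c3.png",c);print(c.shape)
```

```text
[0.4014 0.273  0.1655] [[-0.9999 -0.0126 -0.0035]
 [-0.0126  0.9999  0.0006]
 [ 0.0035  0.0007 -1.    ]]
(545, 797, 3)
```

View pics/c3.png

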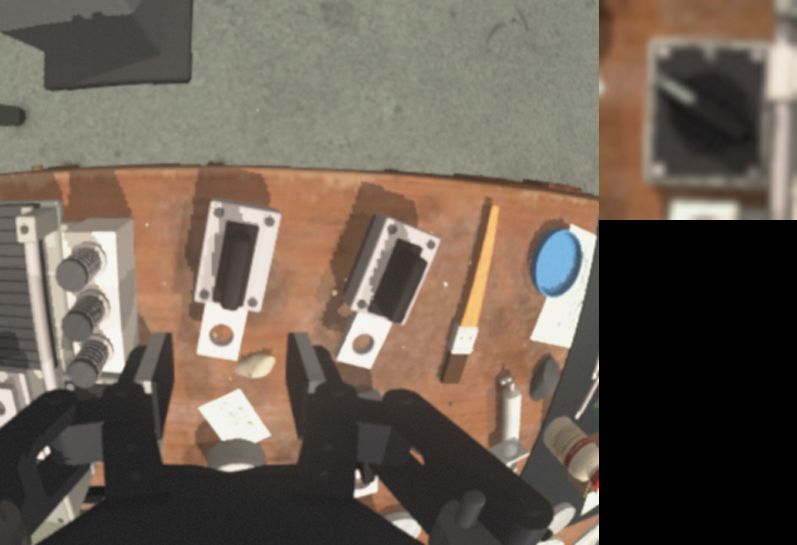

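The isolator reads OFF, with its handle turned about 60° toward the ring. Holder C's eye is at (220,336) and B's at (363,344).

Add to h.py:
```python
def holder(e,c,f,p,Rm):
    E=f([e],.030)[0];b=f(c,.034).mean(0);d=(E-b)[:2];a=np.arctan2(d[1],d[0]);u=np.array([np.cos(a),np.sin(a)])
    o=E[:2]-.06*u;print("eye",E[:2],"len",np.hypot(*d),"yaw",a,"origin",o,"grip16",o+.016*u)
```

Run:
```python
from h import *
d=np.load("w3.npz");p,Rm=d["p"],d["R"]
f=lambda l,z: wplane(np.array(l,float)/1.42+[90,0],z,p,Rm)
holder((220,336),[(213,201),(281,212),(262,313),(195,303)],f,p,Rm)
holder((363,344),[(378,215),(440,237),(405,324),(346,304)],f,p,Rm)
print("pins",f([(75,272),(82,316),(88,364)],.092)[:,:2])
print(pose()[0])
```

```text
eye [0.4599 0.2664] len 0.06052321766094506 yaw -0.1949710231465995 origin [0.401 0.278] grip16 [0.4167 0.2749]
eye [0.4673 0.3752] len 0.06124410477741468 yaw -0.24800764929479896 origin [0.4091 0.39  ] grip16 [0.4247 0.386 ]
pins [[0.393  0.1859]
 [0.4196 0.1873]
 [0.4515 0.187 ]]
[0.4063 0.2694 0.1658]
```

Converted, -0.0107 m is -0.214, 0.03 m is 0.6.

Call:
nudge_tcp(segments={"tx":[-0.214,0,0,0,0,0,0],"ty":[0.104,0,0,0,0,0,0],"tz":[0.6,0.6,0.6,0.4,0.32,0,0],"yaw":[0,0.09,0.09,0,0,0,0],"finger_gap":[0.5,0.5,0.5,0.5,0.5,0.5,0.5]}, force=80)

```text
t: 6.45
eef_pos: [0.4189, 0.273, 0.04]
tool_rot: [0.0, 0.089, 0.996, -0.0]
contact_force: [1.1, 0.3, 0.1]
gripper_width: 0.504
grasp_force: 0.0
```

```bash
python3 -c "
from h import *
print(pose())"
```

```text
(array([0.4189, 0.273 , 0.04  ]), array([[-0.9842,  0.1773, -0.    ],
       [ 0.1773,  0.9842, -0.0009],
       [-0.0001, -0.0009, -1.    ]]))
```

Call:
nudge_tcp(segments={"tx":[0,0,0,0,0,0,0,-0.02,-0.02,-0.02,-0.02,-0.02,-0.02,-0.02,0,0],"ty":[0,0,0,0,0,0,0,-0.888,-0.888,-0.888,-0.888,-0.888,-0.888,-0.888,0,0],"tz":[0,0,0,-0.8,-0.9,-0.9,0,0,0,0,0,0,0,0,0,0],"yaw":[0,0,0,0,0,-0.09,-0.088,0,0,0,0,0,0,0,0,0],"finger_gap":[0,0,0,0,0,0,0,0,0,0,0,0,0,0,0,0]}, force=80)

```text
t: 8.05
eef_pos: [0.425, -0.0376, 0.1699]
tool_rot: [-0.0, 0.0, 1.0, 0.0]
contact_force: [0.1, 1.5, -4.8]
gripper_width: 0.119
grasp_force: 80.2
```

Run:
```python
from h import *
p,Rm=pose();im=bot.read_camera("wrist");cv2.imwrite("pics/w4.png",im);np.savez("w4.npz",p=p,R=Rm);print(p,Rm)
crop(im,100,80,320,240,2.4,"pics/w4b.png")
```

```text
[ 0.425  -0.0376  0.1699] [[-1.      0.0009 -0.0004]
 [ 0.0009  1.      0.0003]
 [ 0.0004  0.0003 -1.    ]]
```

View pics/w4b.png

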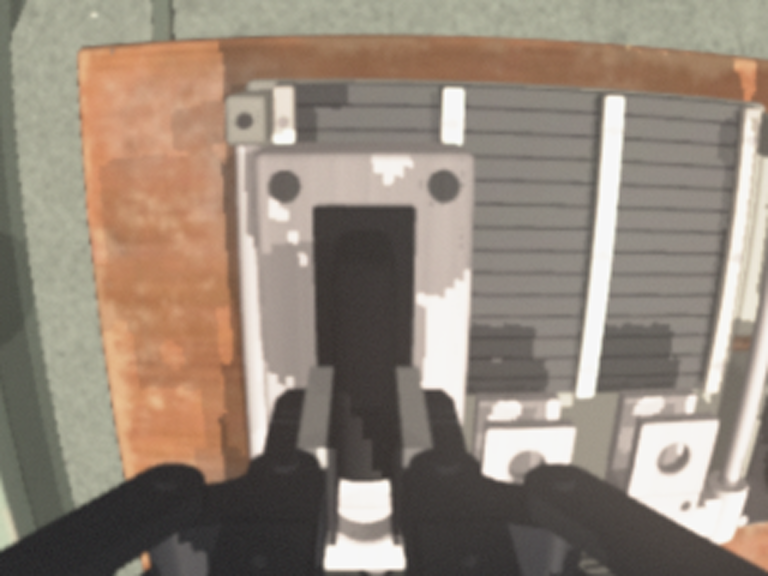

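The held holder's rear block edge runs (258,152) to (472,152), and the fin's rear edge (315,207) to (415,207). The middle and left yoke holes are at (528,463) and (675,457).

Run:
```python
from h import *
d=np.load("w4.npz");p,Rm=d["p"],d["R"]
f=lambda l,z: wplane(np.array(l,float)/2.4+[100,80],z,p,Rm)[:,:2]-p[:2]
print("rear",f([(258,152),(472,152)],p[2]-.04+.034),"fin",f([(315,207),(415,207)],p[2]-.04+.062),"sides",f([(258,152),(245,440),(472,152),(468,440)],p[2]-.04+.034))
print("yokes",f([(528,463),(675,457)],.071)+p[:2], "fences z36",f([(453,90),(453,142),(612,97),(588,395)],.036)+p[:2])
print(pose()[0])
```

```text
rear [[-0.0557 -0.0227]
 [-0.0556  0.0224]] fin [[-0.0498 -0.0089]
 [-0.0497  0.0084]] sides [[-0.0557 -0.0227]
 [ 0.0137 -0.0295]
 [-0.0556  0.0224]
 [ 0.0137  0.0247]]
yokes [[0.5069 0.0285]
 [0.5087 0.0947]] fences z36 [[ 0.3629 -0.0035]
 [ 0.3833 -0.0031]
 [ 0.3633  0.0614]
 [ 0.4948  0.0628]]
[ 0.4252 -0.0363  0.1699]
```

Run:
```python
from h import *
from scipy.optimize import least_squares
d=np.load("w4.npz");p,Rm=d["p"],d["R"]
px=lambda l:np.array(l,float)/2.4+[100,80]
rear=px([(258,152),(472,152)]);edge=px([(468,440)]);tab=px([(330,545),(398,545)])
def model(v,P):
    th,gx,gz=v[:3];q=(P-[gx,0,gz])@R.from_euler('y',th).as_matrix().T
    return q+p+[0,v[3],.019]   # pivot = grasp point 19 mm above TCP
def linepx(v,y,z,row):
    X=np.linspace(-.03,.078,200);uv=wproj(model(v,np.c_[X,0*X+y,0*X+z]),p,Rm);i=np.argsort(uv[:,1]);return np.interp(row,uv[i,1],uv[i,0])
def res(v):
    r=(wproj(model(v,np.array([[-.036,-.024,.034],[-.036,.024,.034]])),p,Rm)-rear).ravel()
    r=np.r_[r,linepx(v,.024,.034,edge[0,1])-edge[0,0],linepx(v,-.015,.03,tab[0,1])-tab[0,0],linepx(v,.015,.03,tab[1,1])-tab[1,0]]
    return np.r_[r,(v[2]-.059)*300,(v[1]-.0185)*100]
s=least_squares(res,[0,.0185,.059,0]);print(s.x,res(s.x))
print(res([0,.0185,.059,0]),res([-.15,.0185,.059,0]),res([.15,.0185,.059,0]))
im=bot.read_camera("scene");cv2.imwrite("pics/s4.png",im)
u=proj("scene",p)[0].astype(int);print(u)
crop(im,max(u[0]-75,0),max(u[1]-55,0),150,120,4.5,"pics/s4b.png")
```

```text
[0.0826 0.0159 0.0694 0.0002] [-0.2738  0.3406  1.7987  0.1777 -3.941  -5.8223  8.2029  3.11   -0.2592]
[-2.4212  2.2862  3.14    2.1016 -1.1477 -7.9965  9.8514  0.      0.    ] [ 0.0681  8.1446  0.5734  7.9644 -0.6848 -8.9662 10.8918  0.      0.    ] [-5.2955 -1.5737  6.1163 -1.7646 -1.8594 -6.9406  8.7165  0.      0.    ]
[289 244]
```

View pics/s4b.png

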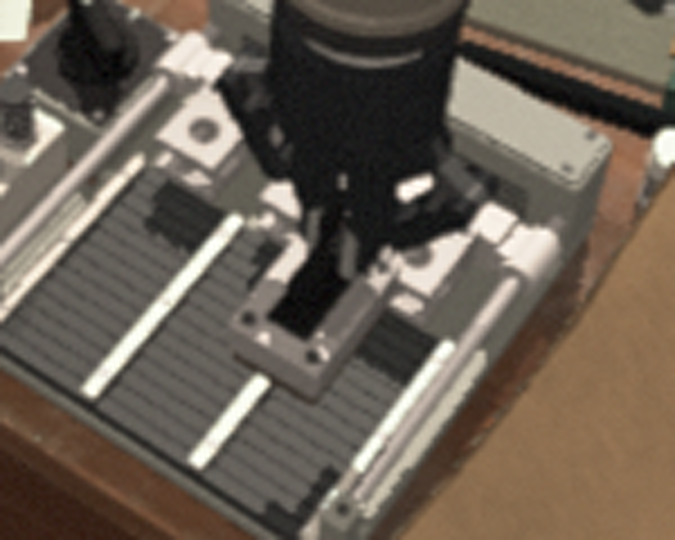

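Run:
```python
from h import *
d=np.load("w4.npz");p,Rm=d["p"],d["R"]
C=np.array([[-36,24,34],[-36,-24,34],[36,-24,34],[36,24,34],[-36,24,12],[-36,-24,12]])*1e-3
u=proj("scene",p)[0].astype(int);o=[max(u[0]-75,0),max(u[1]-55,0)]
for th in(-.15,0,.15):
    q=(C-[.0185,0,.059])@R.from_euler('y',th).as_matrix().T+p+[0,0,.019]
    print(th,((proj("scene",q)-o)*4.5).round().tolist())
    print('   wrist',((wproj(q[:4],p,Rm)-[100,80])*2.4).round().tolist())
```

```text
-0.15 [[230.0, 319.0], [321.0, 373.0], [407.0, 249.0], [318.0, 198.0], [233.0, 339.0], [322.0, 393.0]]
   wrist [[473.0, 171.0], [258.0, 172.0], [268.0, 472.0], [465.0, 472.0]]
0 [[225.0, 316.0], [317.0, 371.0], [403.0, 258.0], [314.0, 207.0], [224.0, 342.0], [314.0, 397.0]]
   wrist [[480.0, 157.0], [252.0, 157.0], [268.0, 454.0], [464.0, 453.0]]
0.15 [[222.0, 311.0], [314.0, 366.0], [398.0, 267.0], [309.0, 216.0], [217.0, 342.0], [307.0, 397.0]]
   wrist [[487.0, 148.0], [245.0, 148.0], [268.0, 435.0], [464.0, 435.0]]
```

The holder is level in the grip. Lowering in front of the right yoke.

Converted, 0.03 m is 0.6, 0.035 m is 0.7.

Call:
nudge_tcp(segments={"tx":[0,0,0,0,0,0,0],"ty":[-0.02,0,0,0,0,0,0],"tz":[0.7,0.6,0.4,0.25,0,0,0],"yaw":[0,0,0,0,0,0,0],"finger_gap":[0,0,0,0,0,0,0]}, force=80)

```text
t: 8.85
eef_pos: [0.4259, -0.0367, 0.0726]
tool_rot: [0.0, -0.002, 1.0, 0.0]
contact_force: [0.7, 0.3, -5.5]
gripper_width: 0.116
grasp_force: 82.4
```

Call:
nudge_tcp(segments={"tx":[-0.1,-0.2,-0.2,-0.2,-0.1,0,0],"ty":[-0.02,0,0,0,0,0,0],"tz":[0.02,0,0,0,0,0,0],"yaw":[0,0,0,0,0,0,0],"finger_gap":[0,0,0,0,0,0,0]}, force=80)

```text
t: 9.55
eef_pos: [0.4654, -0.0387, 0.0712]
tool_rot: [-0.0, -0.001, 1.0, -0.0]
contact_force: [0.1, -0.7, -3.9]
gripper_width: 0.117
grasp_force: 82.6
```

Converted, 0.001 m is 0.02, 0.045 m is 0.9.

Call:
nudge_tcp(segments={"tx":[0,0,0,0,0,0,0,0,0,0,0.08,0.08,0.06,0,0,0,0],"ty":[0.02,0,0,0,0,0,0,0,0,0,0.9,0.9,0.9,0.9,0.9,0,0],"tz":[0.03,0.02,0,0,0,0,0,-0.6,-0.8,-0.8,-0.8,-0.4,0,0,0,0,0],"yaw":[0,0,0,0,0,0,0,0,0,0,0,0,0,0,0,0,0],"finger_gap":[0,0,0,0.3,0.35,0.35,0.35,0.35,0.35,0.35,0.35,0.35,0.35,0.5,0.5,0.5,0.5]}, force=80)

```text
t: 11.25
eef_pos: [0.4546, 0.1805, 0.2318]
tool_rot: [-0.0, -0.002, 1.0, -0.0]
contact_force: [0.1, -0.0, -0.4]
gripper_width: 0.501
grasp_force: 0.0
```

Run:
```python
from h import *
p,Rm=pose();im=bot.read_camera("wrist");cv2.imwrite("pics/w5.png",im);np.savez("w5.npz",p=p,R=Rm);print(p,Rm)
crop(im,0,0,512,384,1.5625,"pics/w5b.png")
```

```text
[0.4546 0.1805 0.2318] [[-1.     -0.0049 -0.0005]
 [-0.0049  1.     -0.0004]
 [ 0.0005 -0.0004 -1.    ]]
```

View pics/w5b.png

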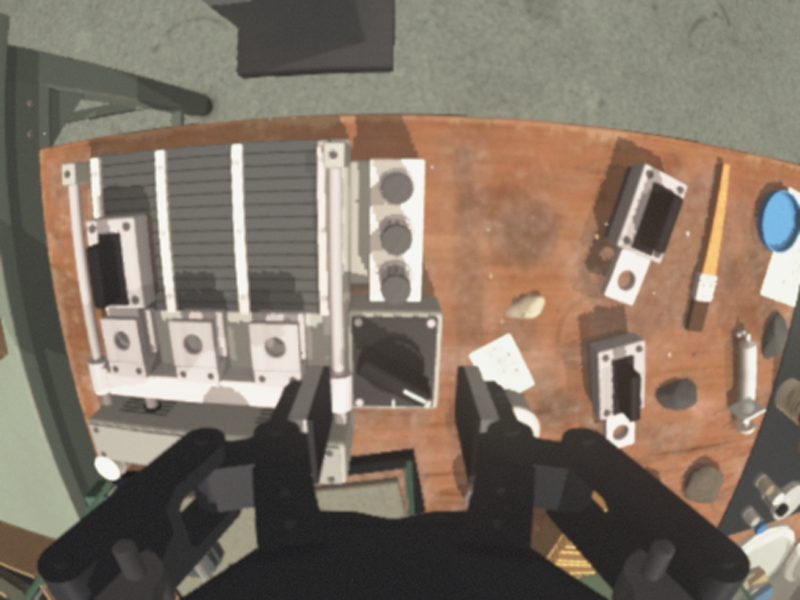

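Holder C sits in the right lane with its tab in the yoke. B's eye is at (627,279), A's at (620,430), and the pin tops at (397,187/236/285).

Run:
```python
from h import *
d=np.load("w5.npz");p,Rm=d["p"],d["R"]
f=lambda l,z: wplane(np.array(l,float)/1.5625,z,p,Rm)[:,:2]
holder((627,279),[(640,165),(686,187),(659,262),(611,241)],f,p,Rm)
holder((620,430),[(591,345),(642,338),(646,408),(598,420)],f,p,Rm)
print("pins",f([(397,187),(397,236),(397,285)],.092),"yokes",f([(276,346),(193,343),(121,340)],.071))
print("C rear corners", f([(140,217)],.064))
```

```text
eye [0.4666 0.3758] len 0.05806842145835436 yaw -0.2388913415883111 origin [0.4083 0.39  ] grip16 [0.4239 0.3862]
eye [0.6163 0.3994] len 0.059887097529010974 yaw 0.2566041217259232 origin [0.5582 0.3842] grip16 [0.5737 0.3882]
pins [[0.3951 0.1821]
 [0.4253 0.1823]
 [0.4565 0.1824]] yokes [[ 0.5082  0.0954]
 [ 0.5075  0.0291]
 [ 0.5073 -0.0378]]
C rear corners [[ 0.4114 -0.0078]]
```

Converted, 0.041 m is 0.82, 0.03 m is 0.6.

Call:
nudge_tcp(segments={"tx":[0.112,0.112,0.112,0.112,0.108,0,0,0,0],"ty":[0.82,0.82,0.82,0.82,0.828,0,0,0,0],"tz":[0.4,0.4,0.4,0.4,0.4,0.6,0.6,0,0],"yaw":[0,0,0,0,0,0.13,0.125,0,0],"finger_gap":[0.5,0.5,0.5,0.5,0.5,0.5,0.5,0.5,0.5]}, force=80)

```text
t: 12.2
eef_pos: [0.4274, 0.3835, 0.0723]
tool_rot: [0.0, 0.125, 0.992, -0.001]
contact_force: [0.1, 0.3, -0.7]
gripper_width: 0.502
grasp_force: 0.0
```

```bash
python3 -c "
from h import *
print(pose())"
```

```text
(array([0.4274, 0.3835, 0.0723]), array([[-0.9685,  0.249 , -0.0002],
       [ 0.249 ,  0.9685, -0.0015],
       [-0.0002, -0.0015, -1.    ]]))
```

The manual's scale: shifts go in shares of 50 mm. Converting my numbers, -0.045 m is -0.9, -0.0446 m is -0.892.

Call:
nudge_tcp(segments={"tx":[0,0,0,0,0,0,0,0,0,0,0,0,0,0,0,0,0,0,0,0],"ty":[0.04,0,0,0,0,0,0,0,0,0,0,-0.892,-0.892,-0.892,-0.892,-0.892,-0.892,-0.892,-0.892,0],"tz":[0.4,0.24,0,0,0,0,0,-0.8,-0.9,-0.9,0,0,0,0,0,0,0,0,0,0],"yaw":[0,0,0,0,0,0,0,0,0,-0.13,-0.125,0,0,0,0,0,0,0,0,0],"finger_gap":[0.5,0.5,0.4,0,0,0,0,0,0,0,0,0,0,0,0,0,0,0,0,0]}, force=80)

```text
t: 14.2
eef_pos: [0.4262, 0.0237, 0.1696]
tool_rot: [-0.001, 0.003, 1.0, -0.001]
contact_force: [-0.0, -0.2, -4.3]
gripper_width: 0.115
grasp_force: 79.9
```

```bash
python3 -c "
from h import *
print(pose())"
```

```text
(array([0.4262, 0.0237, 0.1696]), array([[-1.    ,  0.0068, -0.0021],
       [ 0.0068,  1.    , -0.0024],
       [ 0.0021, -0.0025, -1.    ]]))
```

Converted, 0.03 m is 0.6.

Call:
nudge_tcp(segments={"tx":[0,0,0,0],"ty":[0,0,0,0],"tz":[0.6,0.6,0,0],"yaw":[0,0,0,0],"finger_gap":[0,0,0,0]}, force=80)

```text
t: 14.6
eef_pos: [0.4273, 0.0303, 0.1101]
tool_rot: [-0.001, -0.001, 1.0, -0.0]
contact_force: [0.8, 0.5, -4.2]
gripper_width: 0.121
grasp_force: 79.8
```

Run:
```python
from h import *
p,Rm=pose();im=bot.read_camera("wrist");cv2.imwrite("pics/w6.png",im);np.savez("w6.npz",p=p,R=Rm);print(p,Rm)
# rear edge of block (holder-z 34): strong intensity step along the column through each side of fin
for th in (0,):
    C=np.array([[-36,24,34],[-36,-24,34],[-36,0,34]])*1e-3
    for y in(-.018,.018):
        X=np.linspace(-.085,-.03,111);q=np.c_[p[0]+X,0*X+p[1]+y,0*X+p[2]-.006]
        uv=wproj(q,p,Rm);v=cv2.remap(cv2.cvtColor(im,7),uv[:,:1].astype(np.float32),uv[:,1:].astype(np.float32),1).ravel().astype(float)
        g=np.abs(np.convolve(v,[1,1,1,0,-1,-1,-1],'same'))[4:-4];print(y,X[4:-4][np.argsort(-g)[:6]],v[::8])
```

```text
[0.4273 0.0303 0.1101] [[-1.     -0.0026 -0.002 ]
 [-0.0026  1.     -0.0005]
 [ 0.002  -0.0005 -1.    ]]
-0.018 [-0.0455 -0.045  -0.046  -0.0445 -0.052  -0.0525] [148. 105.  88.  92.  82.  84.  84. 110. 164.  82. 183. 180. 165. 136.]
0.018 [-0.052  -0.0515 -0.045  -0.0455 -0.0445 -0.0525] [148. 110. 101.  92.  92.  81.  85. 114. 172.  89. 142. 172. 173. 172.]
```

Converted, 0.02 m is 0.4, 0.0185 m is 0.37.

Call:
nudge_tcp(segments={"tx":[0,0,0,0,-0.1,-0.2,-0.2,-0.2,-0.08,0,0],"ty":[-0.02,0,0,0,0,0,0,0,0,0,0],"tz":[0.4,0.37,0,0,0,0,0,0,0,0,0],"yaw":[0,0,0,0,0,0,0,0,0,0,0],"finger_gap":[0,0,0,0,0,0,0,0,0,0,0]}, force=80)

```text
t: 15.75
eef_pos: [0.4667, 0.0291, 0.0714]
tool_rot: [-0.0, -0.001, 1.0, -0.0]
contact_force: [0.3, -0.9, -4.4]
gripper_width: 0.117
grasp_force: 81.2
```

Call:
nudge_tcp(segments={"tx":[0,0,0,0,0,0,0,0,0,0,0.08,0.08,0.06,0,0,0,0,0,0,0],"ty":[0,0,0,0,0,0,0,0,0,0,0.9,0.9,0.9,0.9,0.9,0.9,0.9,0.9,0,0],"tz":[0.03,0.02,0,0,0,0,0,-0.6,-0.8,-0.8,-0.4,0,0,0,0,0,0,0,0,0],"yaw":[0,0,0,0,0,0,0,0,0,0,0,0,0,0,0,0,0,0,0,0],"finger_gap":[0,0,0,0.3,0.35,0.35,0.35,0.35,0.35,0.35,0.35,0.35,0.35,0.5,0.5,0.5,0.5,0.5,0.5,0.5]}, force=80)

```text
t: 17.75
eef_pos: [0.4544, 0.3901, 0.1983]
tool_rot: [-0.0, -0.002, 1.0, -0.0]
contact_force: [-0.2, -0.2, -0.4]
gripper_width: 0.498
grasp_force: 0.0
```

Run:
```python
from h import *
p,Rm=pose();im=bot.read_camera("wrist");cv2.imwrite("pics/w7.png",im);np.savez("w7.npz",p=p,R=Rm);print(p,Rm)
crop(im,0,0,512,384,1.5625,"pics/w7b.png")
```

```text
[0.4544 0.3901 0.1983] [[-1.     -0.0046 -0.0009]
 [-0.0046  1.     -0.0008]
 [ 0.0009 -0.0008 -1.    ]]
```

View pics/w7b.png

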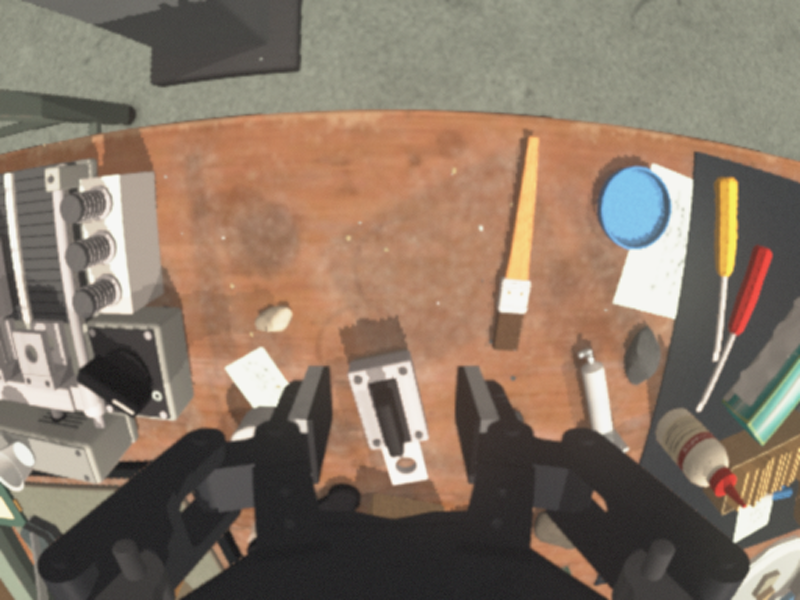

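Holder A is directly ahead, unmoved: eye at (406,465).

Run:
```python
from h import *
d=np.load("w7.npz");p,Rm=d["p"],d["R"]
f=lambda l,z: wplane(np.array(l,float)/1.5625,z,p,Rm)[:,:2]
holder((406,465),[(350,372),(408,360),(428,438),(369,448)],f,p,Rm)
print(pose()[0])
```

```text
eye [0.6181 0.4007] len 0.06109366700722405 yaw 0.2316251825595425 origin [0.5597 0.3869] grip16 [0.5753 0.3906]
[0.455  0.3885 0.1985]
```

Converted, -0.041 m is -0.82, -0.0407 m is -0.814.

Call:
nudge_tcp(segments={"tx":[-0.82,-0.82,-0.814,0,0,0,0],"ty":[0.02,0.02,0,0,0,0,0],"tz":[0.4,0.4,0.4,0.6,0.6,0,0],"yaw":[0,0,0,-0.123,-0.122,0,0],"finger_gap":[0.5,0.5,0.5,0.5,0.5,0.5,0.5]}, force=80)

```text
t: 18.5
eef_pos: [0.5781, 0.3899, 0.0794]
tool_rot: [-0.0, -0.121, 0.993, -0.0]
contact_force: [0.9, -0.4, 1.4]
gripper_width: 0.498
grasp_force: 0.0
```

```bash
python3 -c "
from h import *
print(pose())"
```

```text
(array([0.5781, 0.3899, 0.0794]), array([[-0.9708, -0.2399, -0.0007],
       [-0.2399,  0.9708, -0.001 ],
       [ 0.0009, -0.0008, -1.    ]]))
```

Converted, 0.038 m is 0.76, -0.04 m is -0.8.

Call:
nudge_tcp(segments={"tx":[0,0,0,0,0,0,0,0,0,0,0,0.76,0.76,0.76,0.74,0],"ty":[0,0,0,0,0,0,0,0,0,0,0,0,0,0,0,0],"tz":[0.5,0.288,0,0,0,0,0,-0.8,-0.8,-0.8,-0.2,0,0,0,0,0],"yaw":[0,0,0,0,0,0,0,0,0,0.123,0.122,0,0,0,0,0],"finger_gap":[0.5,0.5,0.4,0,0,0,0,0,0,0,0,0,0,0,0,0]}, force=80)

```text
t: 20.1
eef_pos: [0.4197, 0.3914, 0.1685]
tool_rot: [-0.003, -0.004, 1.0, -0.001]
contact_force: [1.1, 0.6, -5.6]
gripper_width: 0.118
grasp_force: 79.4
```

```bash
python3 -c "
from h import *
print(pose())"
```

```text
(array([0.4197, 0.3914, 0.1685]), array([[-0.9999, -0.0085, -0.0061],
       [-0.0085,  1.    , -0.0023],
       [ 0.0061, -0.0022, -1.    ]]))
```

Call:
nudge_tcp(segments={"tx":[0,0,0,0,0,0,0,0,0,0],"ty":[-0.84,-0.84,-0.84,-0.84,-0.84,-0.84,-0.84,0,0,0],"tz":[0,0,0,0,0,0,0,0,0,0],"yaw":[0,0,0,0,0,0,0,0,0,0],"finger_gap":[0,0,0,0,0,0,0,0,0,0]}, force=80)

```text
t: 21.1
eef_pos: [0.4275, 0.0979, 0.1697]
tool_rot: [0.0, -0.002, 1.0, 0.0]
contact_force: [0.7, 0.8, -5.4]
gripper_width: 0.117
grasp_force: 79.9
```

Converted, -0.003 m is -0.06, 0.035 m is 0.7.

Call:
nudge_tcp(segments={"tx":[0,0,0,0,0,0],"ty":[-0.06,0,0,0,0,0],"tz":[0.7,0.7,0.36,0.204,0,0],"yaw":[0,0,0,0,0,0],"finger_gap":[0,0,0,0,0,0]}, force=80)

```text
t: 21.7
eef_pos: [0.4282, 0.0953, 0.0718]
tool_rot: [0.001, -0.002, 1.0, 0.0]
contact_force: [0.1, 1.0, -5.9]
gripper_width: 0.12
grasp_force: 81.5
```

```bash
python3 -c "
from h import *
print(pose())
p,Rm=pose();im=bot.read_camera('wrist');cv2.imwrite('pics/w8.png',im)
for y in(-.018,.018):
    X=np.linspace(-.085,-.03,111);q=np.c_[p[0]+X,0*X+p[1]+y,0*X+p[2]-.006];uv=wproj(q,p,Rm)
    v=cv2.remap(cv2.cvtColor(im,7),uv[:,:1].astype(np.float32),uv[:,1:].astype(np.float32),1).ravel();print(v[40:80:2])
"
```

```text
(array([0.4282, 0.0953, 0.0718]), array([[-1.    , -0.0037,  0.001 ],
       [-0.0037,  1.    ,  0.0006],
       [-0.001 ,  0.0006, -1.    ]]))
[ 83  84  84  70  74  84  87 103 111 131 158 166 160 101  85  84  85  85
  86  95]
[121 120 116 100  87 104 107 113 116 135 163 171 171 142 100  93  93  93
  95 118]
```

Converted, -0.01 m is -0.2, -0.005 m is -0.1.

Call:
nudge_tcp(segments={"tx":[-0.1,-0.2,-0.2,-0.2,-0.09,0,0,0,0],"ty":[0,0,0,0,0,0,0,0,0],"tz":[0,0,0,0,0,0,0.03,0.02,0],"yaw":[0,0,0,0,0,0,0,0,0],"finger_gap":[0,0,0,0,0,0,0,0,0]}, force=80)

```text
t: 22.65
eef_pos: [0.4672, 0.0941, 0.0705]
tool_rot: [0.0, -0.001, 1.0, 0.0]
contact_force: [-5.0, -0.7, 16.2]
gripper_width: 0.121
grasp_force: 84.6
```

Call:
nudge_tcp(segments={"tx":[0,0,0,0,0,0,0,0.2,0.2,0.2,0,0,0],"ty":[0,0,0,0,0,0,0,-0.44,-0.44,-0.44,0,0,0],"tz":[0,0,0,0,-0.6,-0.8,-0.8,-0.8,-0.6,0,0,0,0],"yaw":[0,0,0,0,0,0,0,0,0,0,0,0,0],"finger_gap":[0.3,0.35,0.35,0.35,0.35,0.35,0.35,1,1,1,1,1,1]}, force=80)

```text
t: 23.95
eef_pos: [0.4371, 0.029, 0.2485]
tool_rot: [-0.0, -0.002, 1.0, -0.0]
contact_force: [0.9, 0.2, 0.8]
gripper_width: 0.999
grasp_force: 0.0
```

Run:
```python
from h import *
p,Rm=pose();im=bot.read_camera("wrist");cv2.imwrite("pics/w9.png",im);np.savez("w9.npz",p=p,R=Rm);print(p,Rm)
u=wproj([[.508,.095,.071],[.507,.029,.071],[.507,-.038,.071]],p,Rm);print(u)
crop(im,int(u[2,0])-35,int(u[:,1].mean())-60,int(u[0,0]-u[2,0])+70,110,4.0,"pics/w9b.png")
print(int(u[2,0])-35,int(u[:,1].mean())-60)
```

```text
[0.4371 0.029  0.2485] [[-1.     -0.0033 -0.0008]
 [-0.0033  1.     -0.    ]
 [ 0.0008 -0.     -1.    ]]
[[307.0413 229.8905]
 [251.8286 229.4701]
 [195.6937 228.9334]]
160 169
```

View pics/w9b.png

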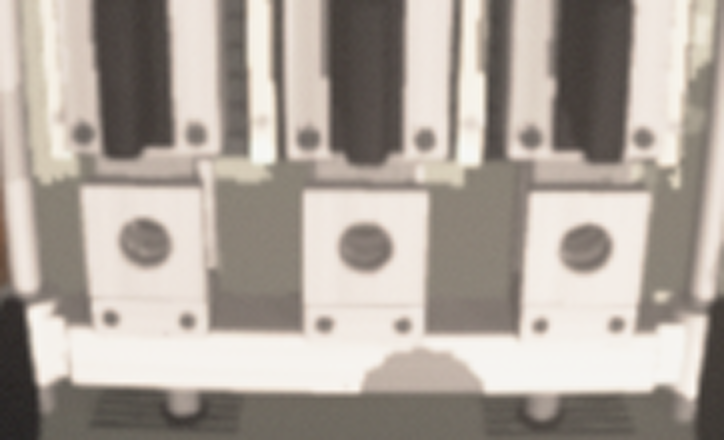

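All three yoke holes are dark, with no tab visible across them. Hole centres are at (144,242), (366,246) and (585,247), and the block front edges near row 155.

Run:
```python
from h import *
d=np.load("w9.npz");p,Rm=d["p"],d["R"]
f=lambda l,z: wplane(np.array(l,float)/4+[160,169],z,p,Rm)[:,:2]
print("yokes R,M,L",f([(144,242),(366,246),(585,247)],.071))
print("block fronts",f([(186,153),(428,158),(640,158)],.064)+[.024,0])
print("screws mid R,M,L",[f(l,.064).mean(0) for l in([(84,133),(196,133)],[(309,138),(425,138)],[(531,137),(643,137)])])
```

```text
yokes R,M,L [[ 0.5077 -0.0377]
 [ 0.5083  0.0286]
 [ 0.5091  0.0941]]
block fronts [[ 0.5058 -0.0246]
 [ 0.5071  0.0468]
 [ 0.5074  0.1104]]
screws mid R,M,L [array([ 0.4757, -0.0382]), array([0.4769, 0.0288]), array([0.4767, 0.0939])]
```

Call:
nudge_tcp(segments={"tx":[-0.1,-0.1,-0.1,-0.09,0,0,0],"ty":[0.766,0.766,0.766,0.766,0,0,0],"tz":[0.4,0.4,0.8,0.8,0,0,0],"yaw":[0,0,0,0,0,0,0],"finger_gap":[0.5,0.5,0.5,0.5,0.5,0.5,0.5]}, force=60)

```text
t: 24.7
eef_pos: [0.4557, 0.1732, 0.1374]
tool_rot: [0.0, -0.001, 1.0, -0.0]
contact_force: [-0.1, -0.0, 0.4]
gripper_width: 0.493
grasp_force: 0.0
```

Run:
```python
from h import *
p,Rm=pose();im=bot.read_camera("wrist");cv2.imwrite("pics/w10.png",im);np.savez("w10.npz",p=p,R=Rm);print(p,Rm)
u=wproj([[.4565,.1823,.092],[.4253,.1823,.092],[.395,.1823,.092]],p,Rm);print(u)
crop(im,180,30,160,260,2.3,"pics/w10b.png")
```

```text
[0.4557 0.1732 0.1374] [[-1.     -0.0015  0.0003]
 [-0.0015  1.     -0.0003]
 [-0.0003 -0.0003 -1.    ]]
[[265.7642 217.5845]
 [266.48   173.045 ]
 [266.9921 126.4418]]
```

View pics/w10b.png

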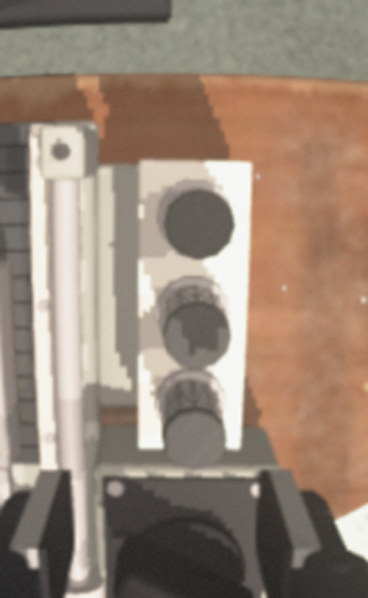

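Pin tops are at (199,223), (197,330) and (194,433), within about 1 mm of the predicted positions. Grasping the rear pin.

Call:
nudge_tcp(segments={"tx":[0,0,0,0,0,0,0,0,0,0],"ty":[0.17,0,0,0,0,0,0,0,0,0],"tz":[0,0.4,0.6,0.468,0,0,0,0,0,0],"yaw":[0,0,0,0,0,0,0,0,0,0],"finger_gap":[0.42,0.42,0.42,0.42,0.42,0.42,0.1,0,0,0]}, force=50)

```text
t: 25.75
eef_pos: [0.4565, 0.1827, 0.0653]
tool_rot: [0.001, -0.001, 1.0, 0.001]
contact_force: [-0.8, -1.1, 7.1]
gripper_width: 0.217
grasp_force: 48.8
```

Converted, -0.0367 m is -0.734, -0.0085 m is -0.17.

Call:
nudge_tcp(segments={"tx":[0,0,0,-0.17,-0.17,-0.17,-0.17,-0.17,-0.17,0,0,0,0,0],"ty":[0,0,0,-0.734,-0.734,-0.734,-0.734,-0.734,-0.734,0,0,0,0,0],"tz":[-0.7,-0.8,-0.8,0,0,0,0,0,0,0.4,0.4,0,0,0],"yaw":[0,0,0,0,0,0,0,0,0,0,0,0,0,0],"finger_gap":[0,0,0,0,0,0,0,0,0,0,0,0,0,0]}, force=50)

```text
t: 27.15
eef_pos: [0.5076, -0.0376, 0.1398]
tool_rot: [0.001, -0.001, 1.0, 0.0]
contact_force: [0.7, 0.8, -1.0]
gripper_width: 0.219
grasp_force: 49.4
```

Converted, 0.01 m is 0.2.

Call:
nudge_tcp(segments={"tx":[0,0,0,0],"ty":[0,0,0,0],"tz":[0.2,0.2,0.2,0],"yaw":[0,0,0,0],"finger_gap":[0,0,0,0]}, force=50)

```text
t: 27.55
eef_pos: [0.5055, -0.0378, 0.1068]
tool_rot: [-0.002, -0.001, 1.0, -0.0]
contact_force: [0.5, -0.0, -0.8]
gripper_width: 0.215
grasp_force: 49.7
```

Call:
nudge_tcp(segments={"tx":[0,0,0,0],"ty":[0,0,0,0],"tz":[0.2,0.16,0.1,0],"yaw":[0,0,0,0],"finger_gap":[0,0,0,0]}, force=50)

```text
t: 27.95
eef_pos: [0.5065, -0.0379, 0.0848]
tool_rot: [-0.001, -0.001, 1.0, -0.0]
contact_force: [-1.1, -0.0, -1.9]
gripper_width: 0.21
grasp_force: 49.7
```

Converted, 0.002 m is 0.04, 0.0015 m is 0.03.

Call:
nudge_tcp(segments={"tx":[0,0,0,0,0],"ty":[0,0,0,0,0],"tz":[0.04,0.03,0.02,0,0],"yaw":[0,0,0,0,0],"finger_gap":[0,0,0,0,0]}, force=50)

```text
t: 28.45
eef_pos: [0.5066, -0.0379, 0.0814]
tool_rot: [-0.0, -0.001, 1.0, 0.0]
contact_force: [-3.4, 0.2, 4.6]
gripper_width: 0.215
grasp_force: 50.2
```

Call:
nudge_tcp(segments={"tx":[0,0,0,0,0,0,0.27,0.27,0.27,0.27,0.27,0.27,0,0,0,0],"ty":[0,0,0,0,0,0,0.734,0.734,0.734,0.734,0.734,0.734,0,0,0,0],"tz":[0,0,0,-0.6,-0.6,-0.2,0,0,0,0,0,0,0.4,0,0,0],"yaw":[0,0,0,0,0,0,0,0,0,0,0,0,0,0,0,0],"finger_gap":[0.42,0.42,0.42,0.42,0.42,0.42,0.42,0.42,0.42,0.42,0.42,0.42,0.42,0.42,0.42,0.42]}, force=50)

```text
t: 30.05
eef_pos: [0.4259, 0.1813, 0.1315]
tool_rot: [0.0, -0.0, 1.0, -0.0]
contact_force: [0.2, -0.5, -1.6]
gripper_width: 0.425
grasp_force: 0.0
```

Call:
nudge_tcp(segments={"tx":[0,0,0,0,0,0,0,0,0],"ty":[0,0.01,0,0,0,0,0,0,0],"tz":[0.6,0.48,0.24,0,0,0,0,0,0],"yaw":[0,0,0,0,0,0,0,0,0],"finger_gap":[0.42,0.42,0.42,0.42,0.42,0.1,0,0,0]}, force=50)

```text
t: 30.95
eef_pos: [0.4262, 0.183, 0.0663]
tool_rot: [0.001, -0.001, 1.0, 0.001]
contact_force: [-0.7, -1.2, 6.5]
gripper_width: 0.215
grasp_force: 48.7
```

Call:
nudge_tcp(segments={"tx":[0,0,0,-0.328,-0.328,-0.328,-0.328,-0.328,0,0,0,0,0],"ty":[0,0,0,-0.614,-0.614,-0.614,-0.614,-0.614,0,0,0,0,0],"tz":[-0.7,-0.8,-0.8,0,0,0,0,0,0.4,0.4,0,0,0],"yaw":[0,0,0,0,0,0,0,0,0,0,0,0,0],"finger_gap":[0,0,0,0,0,0,0,0,0,0,0,0,0]}, force=50)

```text
t: 32.25
eef_pos: [0.5083, 0.0297, 0.1412]
tool_rot: [0.001, -0.001, 1.0, 0.0]
contact_force: [-0.8, -0.1, -1.1]
gripper_width: 0.21
grasp_force: 49.4
```

Call:
nudge_tcp(segments={"tx":[0,0,0,0],"ty":[-0.02,0,0,0],"tz":[0.2,0.2,0.2,0],"yaw":[0,0,0,0],"finger_gap":[0,0,0,0]}, force=50)

```text
t: 32.65
eef_pos: [0.5066, 0.0277, 0.1085]
tool_rot: [-0.001, -0.001, 1.0, -0.001]
contact_force: [-0.1, -1.8, -0.7]
gripper_width: 0.216
grasp_force: 49.6
```

Call:
nudge_tcp(segments={"tx":[0,0,0,0,0,0,0,0],"ty":[0,0,0,0,0,0,0,0],"tz":[0.2,0.2,0.1,0.04,0.03,0.02,0,0],"yaw":[0,0,0,0,0,0,0,0],"finger_gap":[0,0,0,0,0,0,0,0]}, force=50)

```text
t: 33.45
eef_pos: [0.5073, 0.0281, 0.0822]
tool_rot: [-0.0, -0.001, 1.0, 0.0]
contact_force: [-8.1, -3.4, 20.9]
gripper_width: 0.213
grasp_force: 52.0
```

Converted, 0.0307 m is 0.614, -0.03 m is -0.6.

Call:
nudge_tcp(segments={"tx":[0,0,0,0,0,0,0.45,0.45,0.45,0.45,0.45,0,0,0,0],"ty":[0,0,0,0,0,0,0.614,0.614,0.614,0.614,0.614,0,0,0,0],"tz":[0,0,0,-0.6,-0.6,-0.2,0,0,0,0,0,0.4,0,0,0],"yaw":[0,0,0,0,0,0,0,0,0,0,0,0,0,0,0],"finger_gap":[0.42,0.42,0.42,0.42,0.42,0.42,0.42,0.42,0.42,0.42,0.42,0.42,0.42,0.42,0.42]}, force=50)

```text
t: 34.95
eef_pos: [0.3955, 0.1809, 0.1309]
tool_rot: [0.0, -0.0, 1.0, -0.0]
contact_force: [0.4, -0.1, -0.3]
gripper_width: 0.419
grasp_force: 0.0
```

Converted, 0.03 m is 0.6, 0.024 m is 0.48.

Call:
nudge_tcp(segments={"tx":[0,0,0,0,0,0,0,0,0],"ty":[0,0.01,0,0,0,0,0,0,0],"tz":[0.6,0.48,0.22,0,0,0,0,0,0],"yaw":[0,0,0,0,0,0,0,0,0],"finger_gap":[0.42,0.42,0.42,0.42,0.42,0.1,0,0,0]}, force=50)

```text
t: 35.85
eef_pos: [0.3957, 0.1825, 0.0668]
tool_rot: [0.001, -0.001, 1.0, 0.001]
contact_force: [-0.3, -0.7, 6.7]
gripper_width: 0.218
grasp_force: 48.7
```

Call:
nudge_tcp(segments={"tx":[0,0,0,-0.566,-0.566,-0.566,-0.566,0,0,0,0,0],"ty":[0,0,0,-0.438,-0.438,-0.438,-0.438,0,0,0,0,0],"tz":[-0.7,-0.8,-0.8,0,0,0,0,0.4,0.4,0,0,0],"yaw":[0,0,0,0,0,0,0,0,0,0,0,0],"finger_gap":[0,0,0,0,0,0,0,0,0,0,0,0]}, force=50)

```text
t: 37.05
eef_pos: [0.5088, 0.0951, 0.1418]
tool_rot: [0.001, -0.001, 1.0, 0.0]
contact_force: [-0.5, 0.8, -0.2]
gripper_width: 0.216
grasp_force: 49.4
```

Final z target is about 0.083.

Converted, 0.01 m is 0.2, -0.0005 m is -0.01.

Call:
nudge_tcp(segments={"tx":[0,0,0,0],"ty":[-0.01,0,0,0],"tz":[0.2,0.2,0.2,0],"yaw":[0,0,0,0],"finger_gap":[0,0,0,0]}, force=50)

```text
t: 37.45
eef_pos: [0.507, 0.094, 0.1089]
tool_rot: [-0.001, -0.001, 1.0, -0.0]
contact_force: [-0.4, 0.5, -1.2]
gripper_width: 0.209
grasp_force: 49.4
```

Call:
nudge_tcp(segments={"tx":[0,0,0,0,0,0,0],"ty":[0,0,0,0,0,0,0],"tz":[0.2,0.2,0.1,0.04,0.03,0,0],"yaw":[0,0,0,0,0,0,0],"finger_gap":[0,0,0,0,0,0,0]}, force=50)

```text
t: 38.15
eef_pos: [0.5078, 0.0941, 0.0828]
tool_rot: [-0.001, -0.001, 1.0, 0.0]
contact_force: [-4.0, -0.2, 8.5]
gripper_width: 0.215
grasp_force: 50.7
```

Converted, -0.03 m is -0.6, 0.03 m is 0.6.

Call:
nudge_tcp(segments={"tx":[0,0,0,0,0,0.2,0,0,0,0,0,0,0,0],"ty":[0,0,0,0,0,0.6,0.6,0.6,0,0,0,0,0,0],"tz":[0,0,0,-0.6,-0.6,-0.6,-0.4,0,0,0,0,0,0,0],"yaw":[0,0,0,0,0,-0.15,-0.15,-0.15,-0.15,-0.15,-0.15,-0.15,0,0],"finger_gap":[0.42,0.42,0.42,0.42,0.42,0.5,0.5,0.5,0.5,0.5,0.5,0.5,0.5,0.5]}, force=30)

```text
t: 39.55
eef_pos: [0.4847, 0.1824, 0.1921]
tool_rot: [-0.0, -0.5, 0.866, 0.0]
contact_force: [-0.7, 0.3, 0.1]
gripper_width: 0.499
grasp_force: 0.0
```

Run:
```python
from h import *
p,Rm=pose();print(p,np.arctan2(Rm[1,1],Rm[0,1])-np.pi/2, Rm)
im=bot.read_camera("wrist");cv2.imwrite("pics/w11.png",im);s=bot.read_camera("scene");cv2.imwrite("pics/s11.png",s);t=bot.read_camera("top");cv2.imwrite("pics/t11.png",t)
u=proj("scene",[[.5,.03,.08]])[0].astype(int);print(u)
r=lambda a,w,h:cv2.resize(a,(w,h),interpolation=cv2.INTER_CUBIC)
a=r(s[u[1]-50:u[1]+50,u[0]-67:u[0]+67],400,300);b=r(t[170:275,230:370],400,300)
c=r(im,400,300)
cv2.imwrite("pics/m11.png",np.vstack([np.hstack([a,b]),np.hstack([c,np.zeros_like(c)])]))
```

```text
[0.4847 0.1824 0.1921] 1.0478501636321456 [[-0.4994 -0.8664 -0.0001]
 [-0.8664  0.4994  0.0001]
 [-0.      0.0001 -1.    ]]
[279 230]
```

View pics/m11.png

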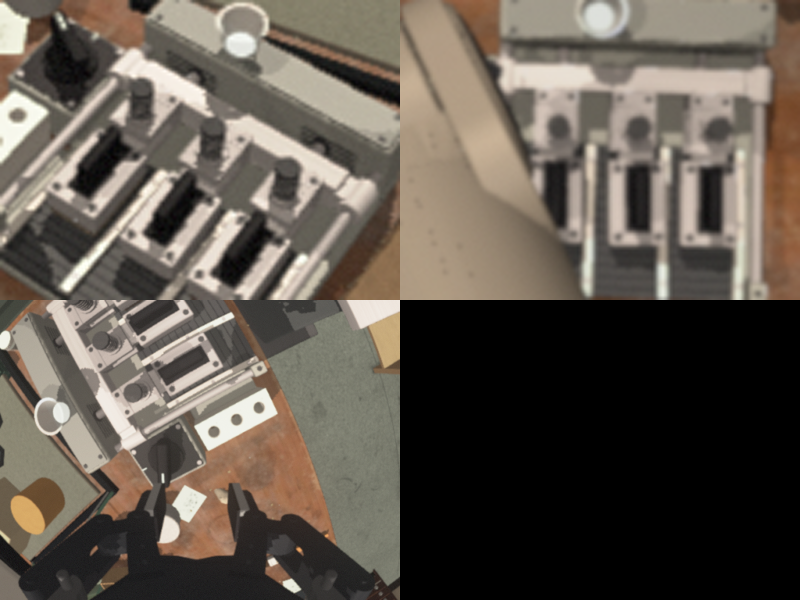

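All three pins stand in their yokes with collars on the ears. The rail is empty and the cup has not moved. Turning the isolator back on.

Call:
nudge_tcp(segments={"tx":[-0.408,0,0,0,0],"ty":[-0.764,0,0,0,0],"tz":[0,0.8,0.8,0,0],"yaw":[0,0,0,0,0],"finger_gap":[0.5,0.5,0.5,0.5,0.5]}, force=30)

```text
t: 40.2
eef_pos: [0.5277, 0.1813, 0.1123]
tool_rot: [-0.001, -0.502, 0.865, 0.0]
contact_force: [0.6, -0.0, 0.6]
gripper_width: 0.501
grasp_force: 0.0
```

```bash
python3 -c "
from h import *
p,Rm=pose();print(p, (np.array([.528,.181,p[2]])-p)@Rm)"
```

```text
[0.5277 0.1813 0.1123] [ 0.0001 -0.0004 -0.    ]
```

Converted, 0.025 m is 0.5, 0.02 m is 0.4.

Call:
nudge_tcp(segments={"tx":[0,0,0,0,0,0,0],"ty":[0,0,0,0,0,0,0],"tz":[0.5,0.4,0,0,0,0,0],"yaw":[0,0,0,0,0,0,0],"finger_gap":[0.5,0.5,0.5,0.1,0.1,0.1,0.1]}, force=30)

```text
t: 40.9
eef_pos: [0.5299, 0.1816, 0.0694]
tool_rot: [0.002, -0.502, 0.865, -0.0]
contact_force: [1.4, -1.4, 7.4]
gripper_width: 0.155
grasp_force: 32.8
```

Call:
nudge_tcp(segments={"tx":[0,0,0,0,0,0,0,0,0],"ty":[0,0,0,0,0,0,0,0,0],"tz":[0,0,0,0,0,0,0,0,0],"yaw":[0.15,0.15,0.15,0.15,0.15,0.15,0.14,0,0],"finger_gap":[0.1,0.1,0.1,0.1,0.1,0.1,0.1,0.1,0.1]}, force=30)

```text
t: 41.8
eef_pos: [0.5302, 0.1813, 0.0694]
tool_rot: [0.002, -0.005, 1.0, 0.001]
contact_force: [1.5, -2.2, 9.6]
gripper_width: 0.156
grasp_force: 32.8
```

```bash
python3 -c "
from h import *
p,Rm=pose();print(p,np.arctan2(Rm[1,1],Rm[0,1])-np.pi/2,bot.get_obs()['torque'])"
```

```text
[0.5302 0.1813 0.0694] 0.010885809754018316 [-0.6053 -0.1783 -0.1375]
```

Now release, rise and back away over clear space, then check the isolator mark numerically.

Converted, -0.04 m is -0.8, 0.04 m is 0.8.

Call:
nudge_tcp(segments={"tx":[0,0,0,0,0,0,0.8,0.6,0,0,0,0,0,0,0],"ty":[0,0,0,0,0,0,0,0.4,0.8,0.8,0.8,0.8,0,0,0],"tz":[0,0,0,-0.8,-0.8,-0.8,-0.6,0,0,0,0,0,0,0,0],"yaw":[0,0,0,0,0,0,0,0,0,0,0,0,0,0,0],"finger_gap":[0.5,0.5,0.5,0.5,0.5,0.5,0.5,0.5,0.5,0.5,0.5,0.5,0.5,0.5,0.5]}, force=30)

```text
t: 43.3
eef_pos: [0.4559, 0.3591, 0.2169]
tool_rot: [-0.0, -0.005, 1.0, -0.001]
contact_force: [-0.2, -0.4, -0.3]
gripper_width: 0.5
grasp_force: 0.0
```

Run:
```python
from h import *
im=bot.read_camera("top");cv2.imwrite("pics/t12.png",im);g0=cv2.imread("pics/top0.png",0).astype(int);g=cv2.cvtColor(im,6).astype(int);g3=cv2.imread("pics/t3.png",0).astype(int)
sl=np.s_[183:228,236:264]
print("diff vs ON",np.abs(g-g0)[sl].mean(),"vs OFF",np.abs(g-g3)[sl].mean())
# bystanders: jars, cup unchanged since start
for n,P in(("cup",[.61,.06,.1]),):
    pass
for n,(x,y) in dict(cup=(300,174),jar1=(215,136),jar2=(366,158)).items(): print(n,np.abs(g-g0)[y-9:y+9,x-9:x+9].mean())
print(pose()[0],bot.get_obs()['t'])
s=cv2.cvtColor(bot.read_camera("scene"),6).astype(int);s1=cv2.imread("pics/s11.png",0).astype(int);u=(279,230);print("scene yokes vs last",np.abs(s-s1)[u[1]-30:u[1]+50,u[0]-30:u[0]+67].mean())
```

```text
diff vs ON 4.775396825396825 vs OFF 9.56984126984127
cup 6.330246913580247
jar1 3.425925925925926
jar2 4.984567901234568
[0.4561 0.3588 0.217 ] 43.35
scene yokes vs last 5.066752577319588
```

```bash
python3 -c "
from station import bot
print(bot.hand_in())"
```

```text
the job is handed in; nothing more can be done
None
```

The job is handed in at 43 s of simulated time, verdict not shown: isolator turned off first, all three holders set in their own lanes and pinned with collars on the upper ears, isolator back on (the top camera matches the starting ON picture); the jars and cup were not touched.

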